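Clamp the sharpening stone in its bench holder

ROBOT

A 6-joint arm with a two-finger parallel gripper is mounted at the origin on the work surface. World frame = base frame: x ahead of the robot, y to its left, z up, the work surface at z = 0. Lengths are in m, angles in rad, forces in N, time in s.
With the tool pointing down it reaches from about 0.35 to 0.975 m from the base axis. Payload 17.4 kg.
Tool frame: the origin (TCP) lies midway between the tips of the shut fingers; the grasp point (between the pads) lies 19 mm behind it (env.grip_point_offset is the distance from the TCP to the grasp point, in m); x points along the fingers, y is the direction in which the jaws open and shut, and the axes are right-handed (so a half turn about x gives the same grasp; the last joint's range is limited). The gripper opens to 85 mm and grips with 20 to 120 N. Pads are 22 mm wide; open, the fingers measure 114 mm over their backs; the gripper's body (76 mm by 85 mm) begins 54 mm behind the grasp point. The pads swing forward as they close: fully open they stand 13 mm farther back than shut.
Start: joints at [-1.387, 0.116, 1.442, -0, 1.584, -0.038], TCP at [0.148, -0.658, 0.231] pointing down, gripper open.
Joint ranges: [-2.83, 2.83], [-0.83, 2.19], [0.07, 2.5], [-1.14, 4.28], [0.01, 3], [-2.97, 2.97]. Speed limits (rad/s): [1.89, 1.89, 2.22, 3.14, 3.14, 3.14].

INTERFACE

Orientations are given as [roll, pitch, yaw] about the fixed x, y, z axes, in that order (R = Rz(yaw) Ry(pitch) Rx(roll)).
In Python, from rig import status, optics, ticket, spotter, env gives the robot as it stands.
- The arm moves only by the shell command python3 -m pendant 'ROWS'. ROWS is JSON, a list of rows, each a list of 7 numbers: the shift along the world's x, y, z in cm, then the turn, a rotation vector about the world's x, y, z in rad, then the opening in per cent of the stroke, from 0 (shut) to 100 (fully open). In form: [[tx, ty, tz, ax, ay, az, hand], ...]. A call has 1 to 5 rows; each row is the pose to reach, as a shift and turn from the pose commanded when the call began; what a row does not reach only later rows make up. A row lasts 1/8 s, in which the tool goes at most 62.5 mm and 10.7 degrees, less where a joint would pass 70% of its speed; a pose out of reach is approached as far as the arm can. A call with a gripper value outside its range is refused whole. The fingers move at their own pace and stop on an object; the grip force is fixed at half the most. Time passes only in rows, so rows that repeat a pose let the fingers close. It gives the time, the measured TCP pose, the force and the opening at its end, in the units of the state.
- status.read_state(): the state, without advancing time (a new reading comes with each control period).
- optics.get_image(name): name is "side" or "top"; returns a dict with "image" (420x560x3 uint8, red, green, blue), "K" (3x3 intrinsics, pixels), "k1" (the pictures are not rectified: a ray, as slopes to the right and down, at radius r is drawn at 1 + k1 r^2 times it, then the intrinsics apply), "eye" and "rotation" of the camera in the world. Camera axes: x right, y down, z forward; pixel columns grow to the right and rows downward; lengths in m; the calibration is good to about 2 mm. A picture is of the moment at which its call begins. There is no depth.
- ticket.hand_in(): hands the job in, once; it reports no verdict.
Trained networks look in the newest picture that a camera, given by its name, has taken for a name from the list of things; names that differ only in an ending like _2 or _b are one class to them, and where a whole thing is asked for, a point or a joint stands for the part that bears it (a point fixed in the world has none). Each returns a list of dicts, best first, with "conf" (0 to 1); they miss things now and then, are a little off and sometimes report something else, mostly with a low value. They report only what shows in the picture. A call takes as long as a camera call. They do not tell look-alikes from the thing itself.
- spotter.find_in(name, camera): "point" ([column, row] in pixels, amid what is visible of it).
The state is a dict: "clock": time; "joints": joint angles; "qvel": joint speeds; "effort": joint torques, N m; "tool_pos": TCP position; "eef_rot": TCP orientation; "wrist_force": force on the tool from outside, world axes, zero at the start; "wrist_torque": the same for the moment, N m; "width": opening from 0.0 (shut) to 1.0 (fully open).
Only numpy, scipy, OpenCV 4.12 (cv2) and the standard library are available. Lean on these libraries where they do the work, as an engineer would, in place of code of your own. Each camera call takes 0.05 s, during which the arm holds its last target.

TASK

Push the blue sharpening stone across the bench into its holder until its long side lies flat against the aluminium fence, and push the red sliding jaw along so that the stone is held snugly end to end between the jaw and the fixed blue stop. Only push: never lift the stone off the bench, and leave the other things on the bench where they are.

Things in the scene. Friction and masses are not known exactly. Their poses are not given: they have to be found in the camera images.
- holder: Stone holder fixed to the bench; place and heading vary. Origin: on the bench at the foot of the fence's front face; y runs along the fence to the fixed stop, x across it away from the robot, z up. Fence: aluminium bar, x 0 to 30 mm, y -245 to +155, 22 high; its front (x = 0) faces the robot. The stone belongs in front of it on the bare bench, centre at x -25, y +55, long axis along y.
- stop_face (a point): Middle of the fixed stop's stopping face, on the bench; it lies at x -24, y +130 mm in the holder's frame and faces -y, towards the jaw. The stop is a blue block 36 mm high and 25 mm thick, holder x from -48 to +30 mm. The axes are the holder's.
- stone: Blue sharpening stone: loose flat block, 50 mm (x) by 150 mm (y, its long axis) by 25 mm high, 0.3 to 0.54 kg. Origin: centre of its underside. It starts flat on the bench before the fence, its middle 60 to 110 mm from it, turned up to 17 degrees to it, both ends between stop and jaw, so it goes straight in. Pushing it takes roughly 1.5 to 4 N.
- jaw (a joint): How far the red jaw has been pushed along the fence towards the stop, m: 0 fully open, travel ends at 0.14. The gap from jaw to stop is 0.26 m minus this value: 0.11 when the 150 mm stone is snug. It slides stiffly (about 2 N), stays where it is left, and starts between 0 and 0.03.
- jaw_push (a point): Middle of the jaw's outer face, to be pushed along the holder's +y; 20 mm above the bench, axes as the holder's. Jaw: red plate, holder x -59 to -1 mm, 20 thick, 2 to 40 above the bench. It hangs from a red saddle over the fence (x -3 to +37, reaching 30 mm behind this face, 26 to 40 high) with a black knob, 26 across, top 56 high, at x +17.
- white_stone: Bystander: a cream-white stone 50 x 150 x 20 mm lying behind the fence. Origin at the centre of its underside.
- jar: Bystander: a small jar 50 mm across and 45 mm high with a yellow lid, in front of the holder beyond the stop's end. Origin at the centre of its underside.
- guide: Bystander: a steel honing guide, 50 x 60 mm and 40 mm high with a black knob, in front of the holder on the jaw's side. Origin at the centre of its underside.
- knife: Bystander: a knife with a dark wooden handle and brass bolster, 240 mm long, 22 mm high, lying on the left of the bench. Origin at the bolster; the blade points along +x.
- screwdriver: Bystander: a screwdriver lying on the left of the bench. Origin under its middle.
- oil: Bystander: an upright bottle 50 mm across and 130 mm high on the right of the bench. Origin at the centre of its underside.
- brush: Bystander: a brush lying on the right of the bench. Origin under its middle.
Mind the look-alikes: they are no part of the job. What is meant by the stone is not pink, and is the larger of those in its own colour.

How it is judged:
By the outcome, as a careful person would: the job done as asked, in the order asked, and still so for the second after the job is handed in, with the robot touching nothing.
It also fails if it takes over 51 s, if anything falls off the work surface, if the arm or the gripper's body presses on something with over 40 N, if the wrist force passes 120 N, or if a joint passes its speed limit or range.

## Working session

There is one attempt and no reset: what is moved stays moved. The work goes in short steps, Python scripts to look and compute and a shell command to move; the robot and the scene stay as the last step left them, time stands still between calls to the robot, and variables do not carry over. Pictures are saved under pics/ and viewed, and the job is handed in when it is done.

```bash
ls; mkdir -p pics; python3 - <<'E'
from rig import status, optics, spotter, env
import cv2
s=status.read_state(); print({k:(s[k]) for k in s})
for c in("top","side"):
    d=optics.get_image(c); cv2.imwrite(f"pics/{c}0.png",d["image"][:,:,::-1]); print(c,d["K"],d["k1"],d["eye"],d["rotation"])
    for n in ["holder","stone","jaw","jaw_push","stop_face","white_stone","jar","guide","knife","screwdriver","oil","brush"]:
        print(n,[( [round(v) for v in x["point"]],round(x["conf"],2)) for x in spotter.find_in(n,c)[:4]])
print(status.read_state()["clock"])
E
```

```text
pics
{'clock': 0.0, 'joints': array([-1.38677879e+00,  1.16490926e-01,  1.44227007e+00, -1.18523770e-05,
        1.58400476e+00, -3.78068083e-02]), 'qvel': array([-0.00120155,  0.00145412, -0.00201263, -0.00109003,  0.00068953,
        0.00127245]), 'effort': array([-1.64606892e-03, -7.31974626e+01, -6.32499790e+01, -1.43658372e-04,
        6.09691953e-03,  1.92099776e-06]), 'tool_pos': array([ 0.14845454, -0.65827438,  0.23055586]), 'eef_rot': array([-1.59850081,  1.56962316,  1.76491604]), 'wrist_force': array([ 0.47686718, -0.41012446, -0.09115045]), 'wrist_torque': array([ 0.01022389, -0.0102142 ,  0.03276436]), 'width': 0.9970657882626112}
top [[388.34459904   0.         280.93269894]
 [  0.         388.34459904 207.29243335]
 [  0.           0.           1.        ]] 0.029611133520207028 [0.44333226 0.01019742 1.12670822] [-3.05102558e+00  3.00385638e-04 -1.54438278e+00]
holder [([314, 177], 0.92)]
stone [([335, 276], 0.91), ([287, 212], 0.81), ([242, 251], 0.61)]
jaw [([346, 176], 0.77), ([439, 277], 0.7)]
jaw_push [([340, 177], 0.58)]
stop_face [([316, 174], 0.82)]
white_ston
[... 236 characters left out ...]
400.30424253   0.         278.55965314]
 [  0.         400.30424253 208.61363971]
 [  0.           0.           1.        ]] -0.02770758879041317 [ 0.47984698 -0.68691075  0.77436219] [-2.38858715  0.01995024 -0.08986208]
holder [([325, 258], 0.87), ([308, 390], 0.57)]
stone [([236, 187], 0.89), ([208, 274], 0.85), ([282, 215], 0.74), ([354, 210], 0.36)]
jaw [([329, 262], 0.87)]
jaw_push [([326, 262], 0.59), ([287, 118], 0.34)]
stop_face [([329, 252], 0.78)]
white_stone [([353, 210], 0.84)]
jar [([279, 166], 0.62)]
guide [([269, 312], 0.8)]
knife [([241, 120], 0.6)]
screwdriver [([293, 116], 0.5), ([280, 166], 0.23)]
oil [([304, 391], 0.93), ([329, 255], 0.19)]
brush [([212, 404], 0.96)]
1.3
```

View pics/top0.png

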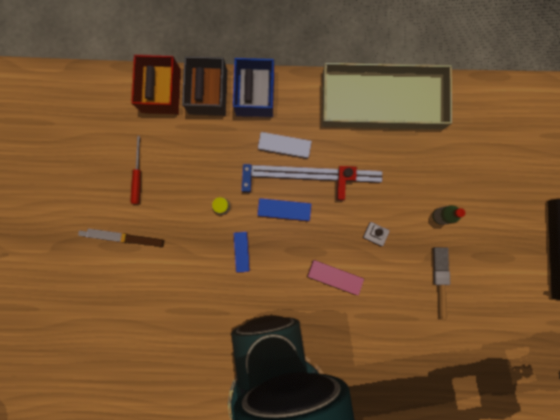

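View pics/side0.png

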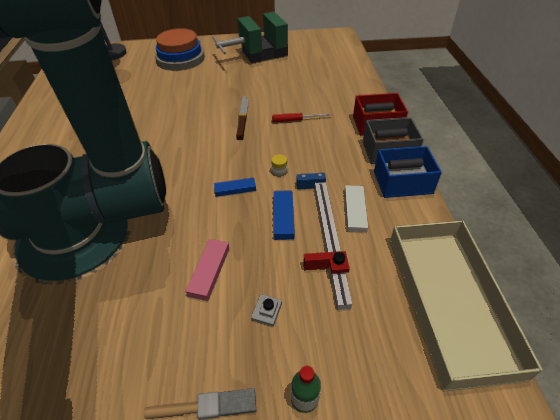

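```bash
python3 - <<'E'
import cv2
a=cv2.imread("pics/top0.png")[120:310,200:400]; cv2.imwrite("pics/top0c.png",cv2.resize(a,None,fx=3.1,fy=3.1,interpolation=cv2.INTER_CUBIC))
a=cv2.imread("pics/side0.png")[140:330,190:390]; cv2.imwrite("pics/side0c.png",cv2.resize(a,None,fx=3.1,fy=3.1,interpolation=cv2.INTER_CUBIC))
E
```

```text
(no output)
```

View pics/top0c.png

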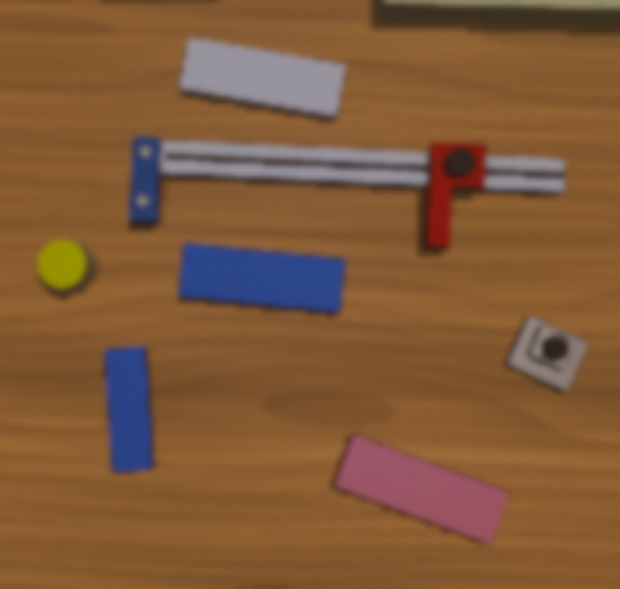

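View pics/side0c.png

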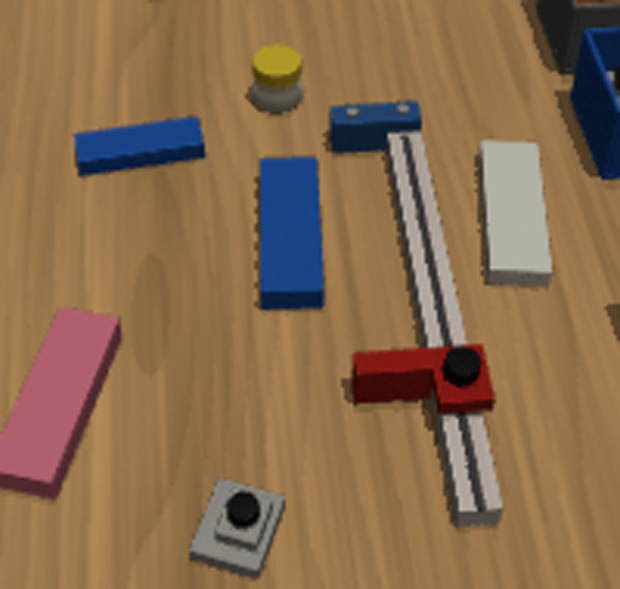

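Look-alikes: blue small stone (top 242,252), pink stone (top 336,277) and blue large stone (top 285,210). The large blue one is the one meant: it is not pink, is larger than the other blue one, and lies before the fence. The enlarged crop confirms this. The holder runs from the stop at (247,178) to the fence end at (382,177), and the jaw is at (342,183).

```bash
cat > h.py <<'E'
import numpy as np, cv2
from scipy.optimize import minimize
from scipy.spatial.transform import Rotation as Ro
def proj(d,P):
    Rm=np.array(d["rotation"]); Rm=Rm if Rm.shape==(3,3) else Ro.from_euler('xyz',Rm).as_matrix()
    c=(np.asarray(P)-d["eye"])@Rm; s=c[:,:2]/c[:,2:]
    s=s*(1+d["k1"]*(s**2).sum(1,keepdims=True)); K=d["K"]
    return s*[K[0,0],K[1,1]]+[K[0,2],K[1,2]]
def box(x0,x1,y0,y1,z0,z1): return np.array([[x,y,z] for x in(x0,x1) for y in(y0,y1) for z in(z0,z1)])/1000.
def w(p,P):
    c,s=np.cos(p[2]),np.sin(p[2]); return P@np.array([[c,-s,0],[s,c,0],[0,0,1]]).T+[p[0],p[1],0]
S=4
def rend(d,boxes,roi):
    x0,y0,x1,y1=roi; m=np.zeros(((y1-y0)*S,(x1-x0)*S),np.uint8)
    for B in boxes:
        u=(proj(d,B)-[x0-.5,y0-.5])*S-.5
        h=cv2.convexHull(u.astype(np.float32))
        cv2.fillConvexPoly(m,np.round(h*16).astype(np.int32),1,shift=4)
    return cv2.resize(m.astype(np.float32),(x1-x0,y1-y0),interpolation=cv2.INTER_AREA)
def fit(items,p0,boxf,steps,off=None):
    # items: list of (d,mask,roi)
    def cost(p):
        return sum(np.abs(rend(d,boxf(p),r)-m).sum() for d,m,r in items)
    sim=np.array([p0]+[np.array(p0)+np.eye(len(p0))[i]*steps[i] for i in range(len(p0))])
    b=minimize(cost,p0,method='Nelder-Mead',options=dict(initial_simplex=sim,maxiter=400,xatol=1e-5,fatol=.05))
    sim=np.array([b.x]+[b.x-np.eye(len(p0))[i]*steps[i]*.4 for i in range(len(p0))])
    b=minimize(cost,b.x,method='Nelder-Mead',options=dict(initial_simplex=sim,maxiter=400,xatol=1e-5,fatol=.05))
    return b.x,b.fun,sum(m.sum() for _,m,_ in items)
def masks(img):
    h=cv2.cvtColor(img,cv2.COLOR_RGB2HSV).astype(int); H,Sa,V=h[...,0],h[...,1],h[...,2]
    blue=(abs(H-113)<14)&(Sa>110); red=((H<6)|(H>172))&(Sa>170)&(V>60)
    gray=(Sa<75)&(V>70)
    return dict(blue=blue,red=red,gray=gray)
def sub(m,roi): x0,y0,x1,y1=roi; return m[y0:y1,x0:x1].astype(np.float32)
stoneb=lambda p:[w(p,box(-25,25,-75,75,0,25))]
stopb=lambda p:[w(p,box(-48,30,130,155,0,36))]
jawb=lambda p:[w(p[:3],np.add(B,[0,p[3],0])) for B in (box(-59,-1,-150,-130,2,40),box(-3,37,-180-0,-130,26,40))]
def load(n):
    from rig import optics
    return optics.get_image(n)
E
python3 - <<'E'
from h import *
dt=load("top");ds=load("side")
mt=masks(dt["image"]);ms=masks(ds["image"])
v=np.concatenate([np.stack([m["red"],m["gray"],m["blue"]],-1)[110:320,190:400] for m in(mt,ms)],1).astype(np.uint8)*255
cv2.imwrite("pics/m.png",cv2.resize(v,(800,400)))
rt=(250,193,320,228);rs=(262,182,305,245)
for its in([(dt,sub(mt["blue"],rt),rt)],[(ds,sub(ms["blue"],rs),rs)],[(dt,sub(mt["blue"],rt),rt),(ds,sub(ms["blue"],rs),rs)]):
    print("stone",fit(its,[.45,0,-.05],stoneb,[.02,.02,.1]))
print(dt["rotation"], proj(dt,[[.5,0,0]]))
E
```

```text
stone (array([ 0.45,  0.  , -0.05]), np.float64(834.0), np.float32(834.0))
stone (array([ 0.45,  0.  , -0.05]), np.float64(985.0), np.float32(985.0))
stone (array([ 0.45,  0.  , -0.05]), np.float64(1819.0), np.float32(1819.0))
[-3.05102558e+00  3.00385638e-04 -1.54438278e+00] [[285.07718979 223.05713533]]
```

View pics/m.png

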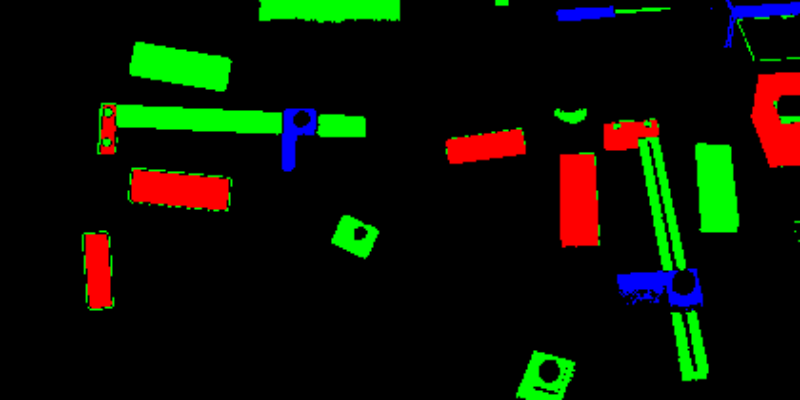

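```bash
python3 - <<'E'
from h import *
dt=load("top")
np.save("dt.npy",dt,allow_pickle=True)
rt=(250,193,320,228)
B=stoneb([.53,0,-.05])[0]; print(B[:3],proj(dt,B)); print(rend(dt,[B],rt).sum(), dt["eye"])
E
```

```text
[[ 0.50128281 -0.07365679  0.        ]
 [ 0.50128281 -0.07365679  0.025     ]
 [ 0.50877968  0.07615575  0.        ]] [[310.46513693 223.28779525]
 [311.12974694 222.85235855]
 [258.94515856 219.3463493 ]
 [258.44628544 218.82241468]
 [311.65657902 206.18158618]
 [312.34541168 205.36302044]
 [260.34219889 202.27394726]
 [259.8766763  201.36841639]]
966.5625 [0.44333226 0.01019742 1.12670822]
```

```bash
cat >> h.py <<'E'
def fenceb(p):return [w(p,box(0,30,-245,130,0,22))]
E
python3 - <<'E'
from h import *
dt=load("top");ds=load("side")
np.save("ds.npy",ds,allow_pickle=True)
mt=masks(dt["image"]);ms=masks(ds["image"])
rt=(250,193,320,228);rs=(262,182,305,245)
T=[(dt,sub(mt["blue"],rt),rt)];Q=[(ds,sub(ms["blue"],rs),rs)]
for its in(T,Q,T+Q): 
  r=fit(its,[.53,0,-.05],stoneb,[.01,.01,.1]); print("stone",r)
  for d,m,r_ in its: pass
# red jaw: saddle + knob combined (knob filled in by closing)
k=np.ones((3,3),np.uint8)
rt=(328,158,366,206);rs=(298,242,356,278)
knob=lambda p: w(p[:3],np.array([[.017+.013*np.cos(a),-.163+.0+p[3] if 0 else -.165+p[3]+.013*np.sin(a),z] for a in np.linspace(0,6.28,20) for z in(.04,.056)]))
def hull(d,m):
    return m
def redm(d,r):
    img=d["image"]; h=cv2.cvtColor(img,cv2.COLOR_RGB2HSV).astype(int)
    return sub(((h[...,0]<8)|(h[...,0]>172))&(h[...,1]>150)&(h[...,2]>45),r)
# fence front edge + holder pose: use stop (blue+gray union within roi) + fence gray
def hol(d,m,r): return sub(m,r)
rst=(236,158,258,198); rss=(292,170,330,192)
for c,d,m,rst in(("top",dt,mt,(236,158,252,198)),("side",ds,ms,(290,168,329,180))):
    pass
# joint holder: everything = stop|fence|jaw union
def holb(p): 
    q=p[:3]; return [w(q,box(-48,30,130,155,0,36)),w(q,box(0,30,-245,130,0,22))]+jawb(p)+[knob(p)]
rt=(236,160,390,206);rs=(290,168,362,310)
out=[]
for d,r,bot in((dt,rt,0),(ds,rs,1)):
    img=d["image"];h=cv2.cvtColor(img,cv2.COLOR_RGB2HSV).astype(int)
    wood=(h[...,0]>6)&(h[...,0]<28)&(h[...,1]>90)
    m=((~wood)|(redm(d,(0,0,560,420))>0)).astype(np.uint8)
    m=cv2.morphologyEx(m,cv2.MORPH_OPEN,np.ones((2,2),np.uint8))
    n,l=cv2.connectedComponents(m); 
    lab=l[177,300] if bot==0 else l[220,333]
    m=(l==lab)
    cv2.imwrite(f"pics/hm{bot}.png",cv2.resize(sub(m,r)*255,None,fx=4,fy=4))
    out.append((d,sub(m,r),r))
for its in([out[0]],[out[1]],out):
    R=fit(its,[.585,0,-.03,.02],holb,[.01,.01,.03,.02]);print("holder",R)
    p=R[0]
    print([[b.sum() for b in (rend(d,holb(p),r),m)] for d,m,r in its])
E
```

```text
stone (array([ 0.53924483,  0.00516164, -0.07408593]), np.float64(134.625), np.float32(832.0))
stone (array([ 0.53958501,  0.00840121, -0.0813264 ]), np.float64(113.0625), np.float32(985.0))
stone (array([ 0.53938609,  0.00539343, -0.08094923]), np.float64(252.625), np.float32(1817.0))
holder (array([ 0.63085712,  0.02446473, -0.02188066, -0.11441531]), np.float64(801.75), np.float32(2021.0))
[[np.float32(2001.75), np.float32(2021.0)]]
holder (array([ 0.63397126, -0.02971733, -0.02178868,  0.01118318]), np.float64(113.8125), np.float32(2716.0))
[[np.float32(2777.5625), np.float32(2716.0)]]
holder (array([ 0.63280801,  0.04496928, -0.0220227 , -0.13568163]), np.float64(2674.75), np.float32(4737.0))
[[np.float32(1919.75), np.float32(2021.0)], [np.float32(2584.125), np.float32(2716.0)]][ WARN:0@2.617] global loadsave.cpp:1063 imwrite_ Unsupported depth image for selected encoder is fallbacked to CV_8U.
```

```bash
cat >> h.py <<'E'
knob=lambda p: w(p[:3],np.array([[.017+.013*np.cos(a),-.165+p[3]+.013*np.sin(a),z] for a in np.linspace(0,6.28,20) for z in(.04,.056)]))
def redm(d):
    h=cv2.cvtColor(d["image"],cv2.COLOR_RGB2HSV).astype(int)
    return ((h[...,0]<8)|(h[...,0]>172))&(h[...,1]>150)&(h[...,2]>45)
def holb(p): 
    q=p[:3]; return [w(q,box(-48,30,130,155,0,36)),w(q,box(0,30,-245,130,0,22))]+jawb(p)+[knob(p)]
def holitem(d,r,seed):
    h=cv2.cvtColor(d["image"],cv2.COLOR_RGB2HSV).astype(int)
    wood=(h[...,0]>6)&(h[...,0]<28)&(h[...,1]>90)
    m=((~wood)|redm(d)).astype(np.uint8)
    m=cv2.morphologyEx(m,cv2.MORPH_OPEN,np.ones((2,2),np.uint8))
    n,l=cv2.connectedComponents(m); m=l==l[seed]
    return (d,sub(m,r),r)
def ov(d,boxes,r,f,name):
    x0,y0,x1,y1=r; im=cv2.resize(d["image"][y0:y1,x0:x1,::-1],None,fx=f,fy=f,interpolation=cv2.INTER_CUBIC)
    for B in boxes:
        u=(proj(d,B)-[x0-.5,y0-.5])*f-.5
        cv2.polylines(im,[np.round(cv2.convexHull(u.astype(np.float32))).astype(np.int32)],True,(0,255,255),1)
    cv2.imwrite(name,im)
E
python3 - <<'E'
from h import *
dt=np.load("dt.npy",allow_pickle=True).item();ds=np.load("ds.npy",allow_pickle=True).item()
o=[holitem(dt,(236,160,390,206),(177,300)),holitem(ds,(290,168,362,310),(220,333))]
for its in([o[0]],[o[1]],o):
    R=fit(its,[.634,-.03,-.022,.011],holb,[.003,.003,.02,.01]);print("holder",R)
p=R[0]; sp=[.5394,.0060,-.079]
ov(dt,holb(p)+stoneb(sp),(230,155,395,235),4.8,"pics/ovt.png")
ov(ds,holb(p)+stoneb(sp),(255,165,365,310),4,"pics/ovs.png")
E
```

```text
holder (array([ 0.62965135, -0.03031568, -0.0219352 ,  0.00974401]), np.float64(146.875), np.float32(2021.0))
holder (array([ 0.63398316, -0.02962771, -0.02176164,  0.01104993]), np.float64(113.625), np.float32(2716.0))
holder (array([ 0.63282781, -0.03065186, -0.02070817,  0.01206518]), np.float64(527.875), np.float32(4737.0))
```

View pics/ovt.png

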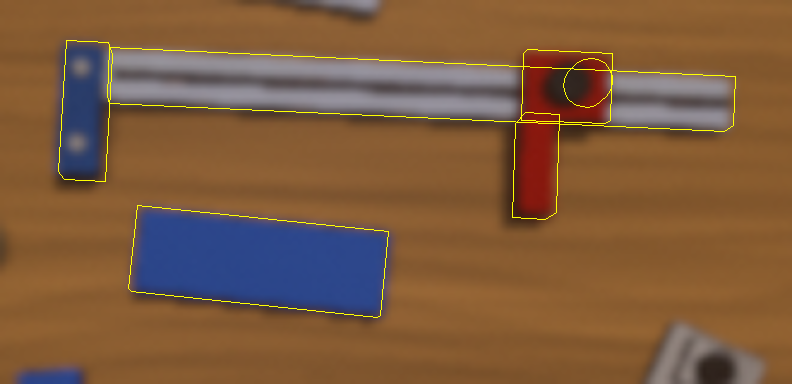

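View pics/ovs.png

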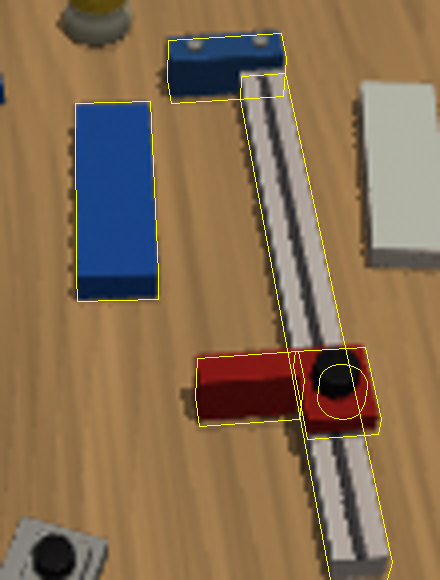

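The overlay fits both objects: stone outline (257–311, 198–221 in top) and holder outlines match. Only my assumed knob spot is off, which doesn't matter.

```bash
python3 - <<'E'
from h import *
from rig import status
s=status.read_state(); R=Ro.from_euler('xyz',s["eef_rot"]).as_matrix(); print(s["clock"],s["tool_pos"],"\n",R.round(3))
ya=np.arctan2(R[1,1],R[0,1]);
for tgt in(np.pi/2-.022,-np.pi/2-.022):print("turn z",(tgt-ya+np.pi)%(2*np.pi)-np.pi)
dt=np.load("dt.npy",allow_pickle=True).item()
def ray(u,z):
    from scipy.optimize import fsolve
    return fsolve(lambda q:proj(dt,[[q[0],q[1],z]])[0]-u,[.5,0])
for n,u,z in(("jar",(220,206),.045),("guide",(377,235),.03),("smallblue",(242,252),.02),("pink",(336,277),.02),("white",(285,146),.02)): print(n,ray(u,z).round(3))
H=[.632,-.030,-.022]
c,q=np.cos(H[2]),np.sin(H[2]);
d=np.array([.5394-H[0],.006-H[1]]);print("stone in holder",c*d[0]+q*d[1],-q*d[0]+c*d[1])
def hw(x,y): return w(H,np.array([[x,y,0]]))[0,:2].round(4)
print("prepush",hw(-.145,.034),"pressed",hw(-.061,.034),"jaw pre",hw(-.03,-.20),"jaw face",hw(-.03,-.139), "jaw end",hw(-.03,-.04))
E
```

```text
1.55 [ 0.14847007 -0.65847281  0.23131541] 
 [[-0.     0.22  -0.976]
 [-0.    -0.976 -0.22 ]
 [-1.     0.     0.   ]]
turn z 2.89781097678493
turn z -0.24378167680486307
jar [0.541 0.184]
guide [ 0.472 -0.259]
smallblue [0.414 0.12 ]
pink [ 0.351 -0.147]
white [0.723 0.006]
stone in holder -0.09336952781736924 0.033954252681534826
prepush [0.4878 0.0072] pressed [0.5718 0.0053] jaw pre [ 0.5976 -0.2293] jaw face [ 0.5989 -0.1683] jaw end [ 0.6011 -0.0693]
```

```bash
python3 -m pendant '[[2.6,5.3,0,0,0,-0.08,100],[5.2,10.6,0,0,0,-0.16,100],[7.8,15.9,0,0,0,-0.244,100],[10.4,21.2,0,0,0,-0.244,100],[13,26.5,0,0,0,-0.244,100]]'
```

```text
clock: 2.17
tool_pos: [0.2789, -0.3918, 0.2314]
eef_rot: [2.316, 1.57, -0.848]
wrist_force: [0.5, -0.5, 0.2]
width: 1.005
```

```bash
python3 -m pendant '[[2.6,5.3,0,0,0,0,100],[5.2,10.6,0,0,0,0,100],[7.8,15.9,0,0,0,0,100],[10.4,21.2,-1,0,0,0,100],[13,26.5,-3,0,0,0,100]]' && python3 -m pendant '[[2.5,5.2,-2,0,0,0,100],[5,10,-6,0,0,0,100],[6.5,13.3,-11,0,0,0,100],[6.5,13.3,-15,0,0,0,100],[6.5,13.3,-18,0,0,0,100]]'
python3 - <<'E'
from rig import status
from h import *
s=status.read_state(); R=Ro.from_euler('xyz',s["eef_rot"]).as_matrix(); print(s["tool_pos"],R.round(3)[:,1],s["joints"].round(2))
E
```

```text
clock: 2.8
tool_pos: [0.4092, -0.1267, 0.202]
eef_rot: [2.799, 1.568, -0.365]
wrist_force: [0.7, -0.9, 0.3]
width: 1.001
clock: 3.42
tool_pos: [0.4729, 0.0052, 0.0193]
eef_rot: [-0.028, 1.569, 3.093]
wrist_force: [1.2, -0.1, 0.5]
width: 1.001
[0.47287299 0.00523108 0.01929194] [-0.021 -1.    -0.   ] [-0.04 -0.19  2.09  0.    1.24  1.55]
```

```bash
python3 -m pendant '[[0,0.1,-1,0,0,0,100],[0,0.1,-2,0,0,0,100],[0,0.1,-2,0,0,0,100]]'
python3 - <<'E'
from h import *
d=load("side"); a=d["image"][130:300,180:380,::-1]; cv2.imwrite("pics/s1.png",cv2.resize(a,None,fx=3.5,fy=3.5,interpolation=cv2.INTER_CUBIC))
E
```

```text
clock: 3.8
tool_pos: [0.4737, 0.0054, 0.0017]
eef_rot: [-3.092, 1.57, 0.027]
wrist_force: [0.8, -0.4, 0.2]
width: 0.999
```

View pics/s1.png

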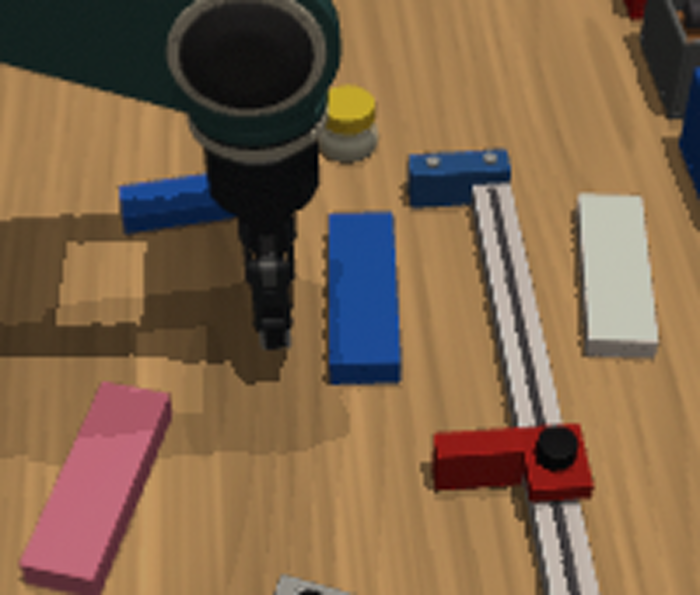

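The gripper is down at (crop 272,340) behind the blue stone, with clear bench between. Next: pushing the stone.

```bash
python3 -m pendant '[[1.5,0,0,0,0,0,100],[3,-0.1,0,0,0,0,100],[4.5,-0.1,0,0,0,0,100],[6,-0.1,0,0,0,0,100],[7,-0.15,0,0,0,0,100]]' && python3 -m pendant '[[0.8,0,0,0,0,0,100],[1.5,0,0,0,0,0,100],[1.5,0,0,0,0,0,100]]'
```

```text
clock: 4.47
tool_pos: [0.5444, 0.0041, 0.0011]
eef_rot: [-0.072, 1.57, 3.047]
wrist_force: [-3.5, 0.4, 3.0]
width: 1.002
clock: 4.85
tool_pos: [0.5589, 0.004, 0.0013]
eef_rot: [-3.09, 1.57, 0.029]
wrist_force: [-0.2, -0.1, 0.6]
width: 0.995
```

```bash
python3 -m pendant '[[0.5,0,0,0,0,0,100],[0.8,0,0,0,0,0,100]]';python3 -m pendant '[[0.2,0,0,0,0,0,100],[0.2,0,0,0,0,0,100]]'
python3 - <<'E'
from h import *
d=load("side"); a=d["image"][130:300,200:380,::-1]; cv2.imwrite("pics/s2.png",cv2.resize(a,None,fx=3.5,fy=3.5,interpolation=cv2.INTER_CUBIC))
E
```

```text
clock: 5.1
tool_pos: [0.5665, 0.004, 0.0013]
eef_rot: [-0.143, 1.571, 2.977]
wrist_force: [-2.0, 0.5, 1.0]
width: 1.001
clock: 5.35
tool_pos: [0.5687, 0.004, 0.0014]
eef_rot: [3.136, 1.57, -0.028]
wrist_force: [0.2, 0.2, 0.5]
width: 1.002
```

View pics/s2.png

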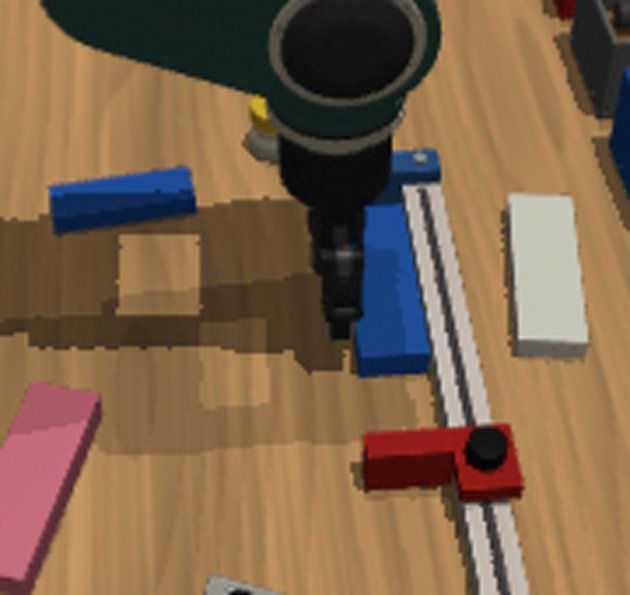

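The stone (crop 395,290) is nearly at the fence, with a few mm left. I'll creep in until the force rises.

```bash
for i in 1 ; do python3 -m pendant '[[0.2,0,0,0,0,0,100],[0.2,0,0,0,0,0,100]]'; done; python3 -m pendant '[[0.15,0,0,0,0,0,100],[0.15,0,0,0,0,0,100]]'; python3 -m pendant '[[0.15,0,0,0,0,0,100],[0.15,0,0,0,0,0,100]]'
```

```text
clock: 5.65
tool_pos: [0.5706, 0.004, 0.0014]
eef_rot: [3.123, 1.571, -0.041]
wrist_force: [-0.8, -0.5, 0.8]
width: 1.002
clock: 5.9
tool_pos: [0.5714, 0.004, 0.0012]
eef_rot: [0.071, 1.569, -3.092]
wrist_force: [-7.8, -0.6, 4.7]
width: 1.001
clock: 6.15
tool_pos: [0.5715, 0.004, 0.0012]
eef_rot: [0.04, 1.566, -3.124]
wrist_force: [-24.2, -1.9, 15.3]
width: 1.001
```

Contact at 24 N with the TCP at x=0.5715: the stone is seated against the fence. Backing off, then going around to the jaw.

```bash
python3 -m pendant '[[-1,0,0,0,0,0,100],[-3.5,0,0,0,0,0,100],[-3.5,0,5,0,0,0,100],[-3.5,0,11,0,0,0,50],[-2,-5,13,0,0,0,0]]' && python3 -m pendant '[[1,-5,0,0,0,0,0],[3,-11,0,0,0,0,0],[4.4,-17,0,0,0,0,0],[4.4,-17.5,-5,0,0,0,0],[4.4,-17.5,-7,0,0,0,0]]'
python3 - <<'E'
from h import *
ds=load("side"); ms=masks(ds["image"]); rs=(262,165,325,245)
H=[.632,-.03,-.022]
a=ds["image"][130:330,200:380,::-1]; cv2.imwrite("pics/s3.png",cv2.resize(a,None,fx=3,fy=3,interpolation=cv2.INTER_CUBIC))
E
```

```text
clock: 6.78
tool_pos: [0.5547, -0.0448, 0.1358]
eef_rot: [3.125, 1.565, -0.036]
wrist_force: [0.9, -0.4, 0.8]
width: 0.603
clock: 7.4
tool_pos: [0.5962, -0.2211, 0.0583]
eef_rot: [-0.395, 1.568, 2.723]
wrist_force: [0.6, 0.2, -0.2]
width: -0.0
```

View pics/s3.png

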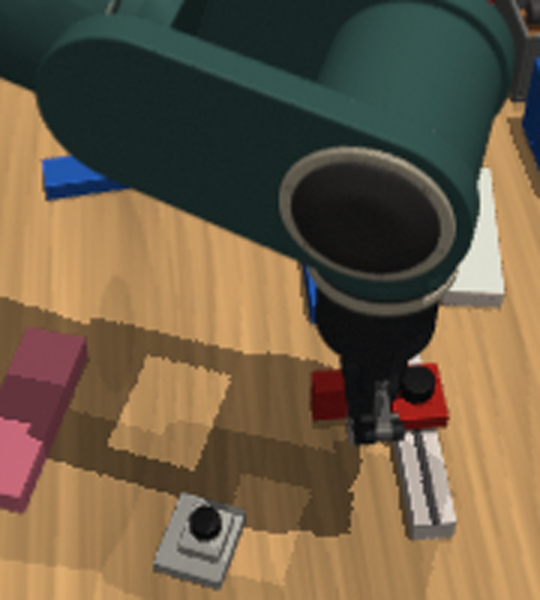

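The shut fingers are above the bench behind the jaw (crop 378,430), clear of saddle and guide. Lowering and pushing the jaw along +y.

```bash
python3 -m pendant '[[0,0,-2.5,0,0,0,0],[0,0,-4.4,0,0,0,0],[0,0,-4.4,0,0,0,0]]' && python3 -m pendant '[[0,2,0,0,0,0,0],[0.1,4,0,0,0,0,0],[0.1,5.5,0,0,0,0,0],[0.15,7,0,0,0,0,0],[0.2,8.5,0,0,0,0,0]]' && python3 -m pendant '[[0,1,0,0,0,0,0],[0,2,0,0,0,0,0],[0,2,0,0,0,0,0]]'
python3 - <<'E'
from h import *
ds=load("top"); 
a=ds["image"][130:240,220:400,::-1]; cv2.imwrite("pics/t4.png",cv2.resize(a,None,fx=4,fy=4,interpolation=cv2.INTER_CUBIC))
E
```

```text
clock: 7.82
tool_pos: [0.5971, -0.2202, 0.0165]
eef_rot: [-0.379, 1.569, 2.741]
wrist_force: [0.7, 0.0, -0.3]
width: 0.001
clock: 8.45
tool_pos: [0.5996, -0.135, 0.0176]
eef_rot: [2.453, 1.57, -0.711]
wrist_force: [0.3, -2.1, 1.9]
width: 0.001
clock: 8.82
tool_pos: [0.5993, -0.1153, 0.0171]
eef_rot: [-0.643, 1.57, 2.477]
wrist_force: [0.5, 0.6, -0.2]
width: -0.001
```

View pics/t4.png

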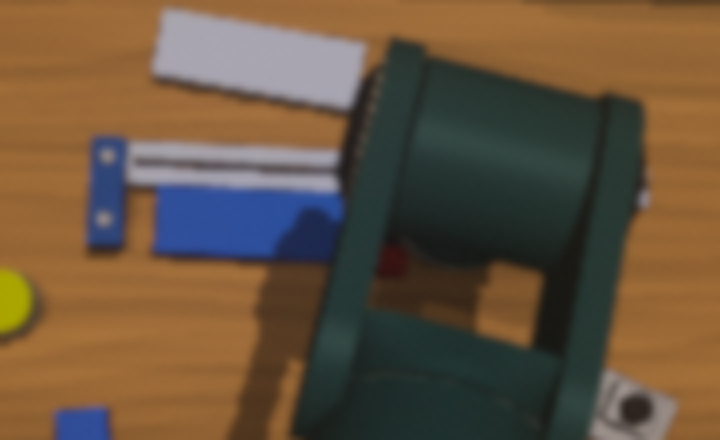

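The stone lies along the fence (crop 155–340, y≈187). About 20 mm is left to the stop (127→155). Continuing.

```bash
python3 -m pendant '[[0,0.8,0,0,0,0,0],[0.05,1.6,0,0,0,0,0],[0.05,2.4,0,0,0,0,0],[0.05,2.7,0,0,0,0,0],[0.05,2.7,0,0,0,0,0]]'; python3 -m pendant '[[0,0.2,0,0,0,0,0],[0,0.2,0,0,0,0,0]]'
python3 - <<'E'
from h import *
for n in("top",):
  ds=load(n); 
  a=ds["image"][130:240,220:400,::-1]; cv2.imwrite("pics/t5.png",cv2.resize(a,None,fx=4,fy=4,interpolation=cv2.INTER_CUBIC))
E
```

```text
clock: 9.5
tool_pos: [0.6, -0.0885, 0.0173]
eef_rot: [-1.559, 1.57, 1.561]
wrist_force: [0.1, 0.0, 0.1]
width: 0.004
clock: 9.75
tool_pos: [0.6001, -0.087, 0.0174]
eef_rot: [-3.106, 1.571, 0.013]
wrist_force: [1.0, -2.5, -0.7]
width: 0.002
```

View pics/t5.png

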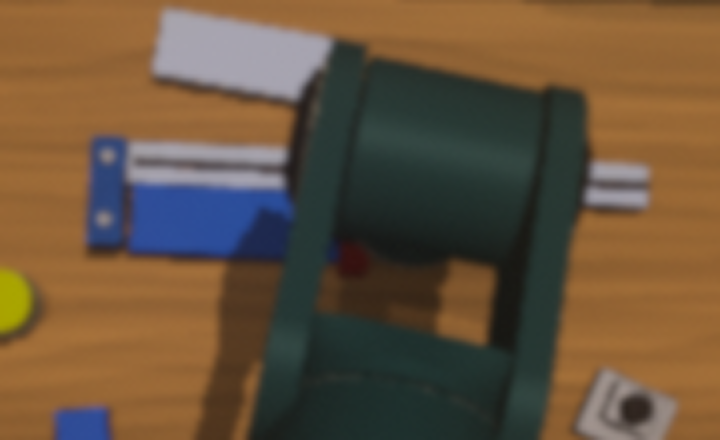

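The stone end is almost at the stop (gap 126→130, about 1 px). Creeping until the force rises.

```bash
python3 -m pendant '[[0,0.15,0,0,0,0,0],[0,0.15,0,0,0,0,0]]'; python3 -m pendant '[[0,0.15,0,0,0,0,0],[0,0.15,0,0,0,0,0]]';python3 -m pendant '[[0,0.1,0,0,0,0,0],[0,0.1,0,0,0,0,0]]'
```

```text
clock: 10.05
tool_pos: [0.6001, -0.0855, 0.0174]
eef_rot: [2.63, 1.571, -0.534]
wrist_force: [0.5, -3.3, -0.4]
width: -0.001
clock: 10.3
tool_pos: [0.6001, -0.0839, 0.0174]
eef_rot: [-3.046, 1.571, 0.074]
wrist_force: [2.1, -3.9, -0.5]
width: 0.004
clock: 10.55
tool_pos: [0.6001, -0.0829, 0.0174]
eef_rot: [-3.039, 1.571, 0.08]
wrist_force: [2.5, -3.2, -1.2]
width: 0.0
```

```bash
python3 -m pendant '[[0,0.1,0,0,0,0,0],[0,0.1,0,0,0,0,0]]'; python3 -m pendant '[[0,0.1,0,0,0,0,0],[0,0.1,0,0,0,0,0]]'
```

```text
clock: 10.8
tool_pos: [0.6001, -0.0819, 0.0173]
eef_rot: [-2.95, 1.571, 0.17]
wrist_force: [2.7, -3.8, 0.1]
width: -0.002
clock: 11.05
tool_pos: [0.6001, -0.0817, 0.0174]
eef_rot: [1.846, 1.569, -1.317]
wrist_force: [3.4, -10.1, -1.6]
width: 0.003
```

```bash
python3 -m pendant '[[0,0.1,0,0,0,0,0],[0,0.1,0,0,0,0,0]]'; python3 -m pendant '[[0,-1.5,0,0,0,0,0],[0,-4,0,0,0,0,0],[0,-4.5,5,0,0,0,0],[0,-5,11,0,0,0,0]]'; python3 -m pendant '[[-4,-5,3,0,0,0,0],[-8,-10,3,0,0,0,0],[-12,-15,3,0,0,0,0],[-16,-20,3,0,0,0,0],[-18,-25,3,0,0,0,0]]'
python3 - <<'E'
from h import *
dt=load("top");ds=load("side")
np.save("dt2.npy",dt,allow_pickle=True);np.save("ds2.npy",ds,allow_pickle=True)
a=dt["image"][130:240,220:400,::-1]; cv2.imwrite("pics/t6.png",cv2.resize(a,None,fx=4.4,fy=4.4,interpolation=cv2.INTER_CUBIC))
a=ds["image"][150:300,250:380,::-1]; cv2.imwrite("pics/s6.png",cv2.resize(a,None,fx=4,fy=4,interpolation=cv2.INTER_CUBIC))
E
```

```text
clock: 11.3
tool_pos: [0.6001, -0.0816, 0.0174]
eef_rot: [1.744, 1.568, -1.42]
wrist_force: [3.6, -17.4, -1.9]
width: -0.004
clock: 11.8
tool_pos: [0.599, -0.1302, 0.1274]
eef_rot: [-0.459, 1.567, 2.66]
wrist_force: [0.7, 0.3, 1.0]
width: -0.001
clock: 12.42
tool_pos: [0.4195, -0.3783, 0.1577]
eef_rot: [-2.553, 1.57, 0.567]
wrist_force: [2.3, -0.9, -0.1]
width: -0.002
```

View pics/t6.png

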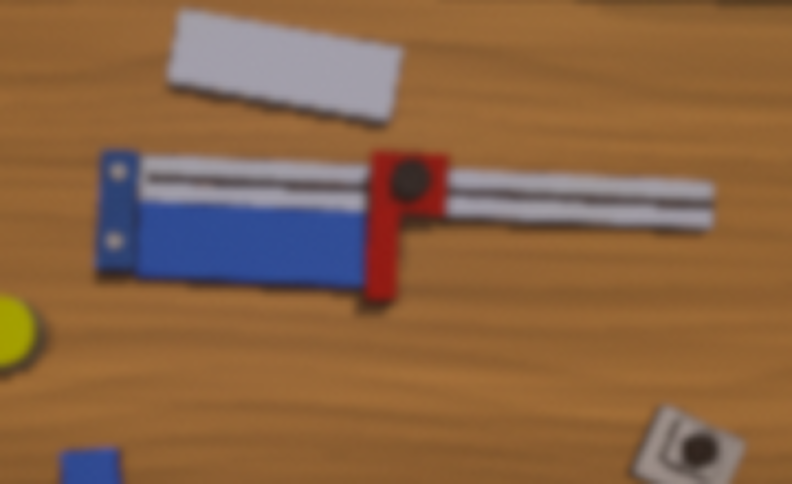

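View pics/s6.png

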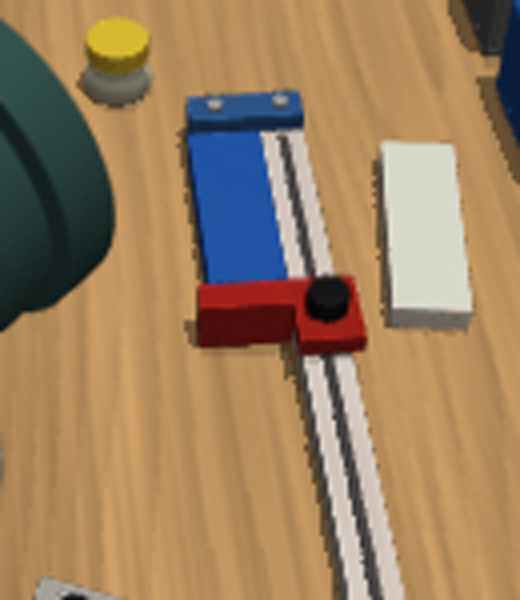

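```bash
python3 - <<'E'
from h import *
dt=np.load("dt2.npy",allow_pickle=True).item();ds=np.load("ds2.npy",allow_pickle=True).item()
def edge(d,H,xs,y,z,span=.012):
    # profile along holder x at holder y at height z: print sub-px color profile
    P=w(H,np.array([[x,y,z] for x in xs])); u=proj(d,P).astype(np.float32)
    return cv2.remap(d["image"],u[:,0].reshape(1,-1),u[:,1].reshape(1,-1),cv2.INTER_LINEAR)[0].astype(float)
xs=np.arange(-.075,.045,.0005)
for nm,d,H in(("top",dt,[.6297,-.0303,-.022]),("side",ds,[.634,-.0297,-.022])):
  for y in(-.005,.015,.035,.055,.075,.095,.115):
    p=edge(d,H,xs,y,.025); b=p[:,2]-p[:,0]   # blue excess
    hi=np.median(b[(xs>-.035)&(xs<-.015)]); lo=np.median(b[xs<-.062]); lo2=np.median(b[(xs>.004)&(xs<.009)])
    f=(b-lo)/(hi-lo); i=np.where(f>.5)[0][0]; g=(b-lo2)/(hi-lo2); j=np.where((g<.5)&(xs>-.02))[0][0]
    print(nm,y,"front",round(xs[i]*1e3,1),"back",round(xs[j]*1e3,1))
E
```

```text
top -0.005 front -50.5 back 0.5
top 0.015 front -50.0 back 0.5
top 0.035 front -50.0 back 0.5
top 0.055 front -50.0 back 0.5
top 0.075 front -50.0 back 0.5
top 0.095 front -50.0 back 0.5
top 0.115 front -50.0 back 1.0
side -0.005 front -52.5 back -19.5
side 0.015 front -53.5 back -2.0
side 0.035 front -54.0 back -2.0
side 0.055 front -53.5 back -2.0
side 0.075 front -53.5 back -2.0
side 0.095 front -54.0 back -2.0
side 0.115 front -53.0 back -2.0
```

Top camera: stone front at −50.0 mm and back at about 0 along its whole length, so it is flat on the fence. The side camera shows the same parallelism, with its 2–3 mm offset. Last, a bystander check, then hand in.

```bash
python3 - <<'E'
from h import *
from rig import ticket,status
a=cv2.imread("pics/top0.png");b=np.load("dt2.npy",allow_pickle=True).item()["image"][:,:,::-1]
df=cv2.absdiff(a,b).max(2)
for n,(x,y,h) in dict(jar=(220,206,14),guide=(377,235,14),white=(285,146,30),knife=(120,240,35),screw=(137,170,30),smallblue=(242,252,18)).items():
    print(n,(df[y-14:y+14,x-h:x+h]>40).sum())
s=status.read_state();print(s["clock"],s["wrist_force"].round(1))
ticket.hand_in()
E
```

```text
jar 0
guide 0
white 0
knife 0
screw 0
smallblue 0
12.525 [ 0.8 -0.7 -0.3]
the job is handed in; nothing more can be done
```

I pushed the large blue stone with the open fingers until it met the fence, where the force rose to 24 N. I then closed the fingers and pushed the red jaw until the stone sat between jaw and stop, where the force rose to 17 N. After that I moved the arm clear and handed in at about 12.5 s.

- **Fit against the fence:** The top camera shows the stone's front edge 50 mm from the fence line along its whole length, within about 0.5 mm. The side camera agrees it is parallel, but its readings are 2–4 mm off in absolute position. I put that down to calibration and did not press the stone again.
- **Fit end to end:** In both pictures there is no visible gap at either the stop or the jaw.
- **Bystanders:** The jar, guide, white stone, knife, screwdriver and small blue stone show no change in the top picture. I did not compare the oil bottle, brush and pink stone, but nothing was commanded to touch them.

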